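# Start the bench supply behind a push-latch cover

### The job

Switch on the lab bench's supply: press down on the front part of the grey service box's shut cover and let go so that it pops open and swings up fully, then press the round button inside fully down and let it spring back, then press the cover down again until it latches and stays shut by itself. Only push with the fingertips: do not pinch the cover or pry it up from beneath, and leave the microscope, beaker, slide case and bottle standing where they are.

Things in the scene. Friction and masses are not known exactly. Their poses are not given: they have to be found in the camera images.
- service_box: Grey painted box fixed to the bench, 170 mm long (its x), 130 mm wide (its y), 75 mm high, open on top, 5 mm walls; the cover is set into the top. Origin: centre of its underside, on the bench. Its x axis points from the latch end (front, towards the robot) to the hinge end. Inside, a black deck 38 mm above the bench.
- flap (a joint): Cover angle, rad: 0 = latched, flush with the rim; grows as it swings up; 1.7 = wide open, just past upright; -0.062 = pressed in (stop). Press the shut cover's front about 7 mm to its stop (2 to 4 N, then firm) and let go: a spring swings it up in 1 to 2 s. Push the open cover from its far side, over and down to the same stop, and let go: it latches. A press ending above -0.053 may not switch it.
- flap_press (a point): Point to press, on the cover's outer (top) face, centre line, marked by three ribs, 115 mm from the hinge, 24 mm from the free edge; moves with the cover. Cover: plate 139 x 117 x 6 mm; the hinge lies 3 mm below the outer face. A steel prong on its inner face, 122 mm from the hinge, stands out 28 mm. Site x runs along the cover to the hinge, z points out of the outer face.
- flap_hinge (a point): Middle of the cover's hinge, which runs along the box's y: 62 mm from the box's centre towards its x, 72 mm above the bench.
- reset (a joint): Travel of the round button in m: 0 = out, 0.007 = fully down; spring, about 4.5 N when fully down.
- reset_top (a point): Centre of the top of the round button: black, 28 mm in diameter, in a 44 mm aluminium ring on the deck under the cover, on the box's centre line, 18 mm in front of the box's centre; its top is 61 mm above the bench, 14 mm below the box's rim. Pressed straight down. The open cover, with its prong, stands 65 mm or more behind it.
- microscope: Beige microscope, 190 x 130 mm foot, 320 mm high, loose, to the right of the box. Origin: centre of the underside of the foot. Leave alone.
- beaker: Glass beaker, 70 mm across, 90 mm high, loose. Origin: centre of its underside. Leave alone.
- slide_case: White case for slides, 87 x 62 x 34 mm, loose. Origin: centre of its underside. Leave alone.
- stain_bottle: Small amber bottle, 44 mm across, 90 mm high, loose. Origin: centre of its underside. Leave alone.
Things that resemble listed ones, but are neither listed nor needed, are in the scene too. Of the things that look like the service_box, take the one that is farthest from the robot's base at the start.

How it is judged (in metres and radians):
On the way, in this order (a step that is already met when the one before it is completed fails the run):
1. the cover has popped wide open (value of joint flap above 1.2 rad), for 0.1 s.
2. with the cover open, the round button is pressed down (value of joint reset above 0.0055 m and value of joint flap above 0.9 rad), for 0.05 s.
3. the cover is pressed in past shut (value of joint flap below -0.02 rad).
At the end, for the whole second after the job is handed in: The cover is latched shut by itself (within 0.03 rad of 0), the button is out again (within 1.5 mm), and the microscope, beaker, slide case and bottle are within 20 mm of where they stood (value of joint flap between -0.03 and 0.03 rad and value of joint reset below 0.0015 m and distance of each of microscope, beaker, slide_case, stain_bottle from where it was at the start of the episode below 0.02 m); the robot touches nothing.
It fails at once if the cover is pinched or pried up from beneath (more than 4 N of finger force on its inner face) (contact force between the fingers and flap_c1 above 4 N).
It fails at once if a bystander is knocked over, carried or lifted (moved more than 30 mm) (distance of any of microscope, beaker, slide_case, stain_bottle from where it was at the start of the episode above 0.03 m).
It also fails if it takes over 56 s, if anything falls off the work surface, if the arm or the gripper's body presses on something with over 40 N, if the wrist force passes 120 N, or if a joint passes its speed limit or range.

### The arm

A 6-joint arm with a two-finger parallel gripper is mounted at the origin on the work surface. World frame = base frame: x ahead of the robot, y to its left, z up, the work surface at z = 0. Lengths are in m, angles in degrees, forces in N, time in s.
With the tool pointing down it reaches from about 0.4 to 0.825 m from the base axis. Payload 7 kg.
Tool frame: the origin (TCP) lies on the centre line of the jaws, within the pads' length; the fingertips stand 19 mm ahead of it and the grasp point (between the pads) is the TCP; z points along the fingers, y is the line along which they close (so a half turn about z gives the same grasp; the last joint's range is limited). The gripper opens to 88 mm and grips with 3 to 60 N. Pads are 19 mm wide; open, the fingers measure 130 mm over their backs; the gripper's body (78 mm by 193 mm) begins 47 mm behind the grasp point.
Start: joints at [86.522, 20.546, 0.682, 0, -70.136, -16.507], TCP at [0.231, 0.634, 0.246] pointing down, gripper open.
Joint ranges: [-176.03, 176.03], [-82.01, 121.73], [-58.28, 71.71], [-173.87, 95.51], [-174.79, -0.11], [-173.66, 173.66]. Speed limits (degrees/s): [136.94, 136.94, 172.46, 180, 180, 180].

### API

Orientations are given as [roll, pitch, yaw] about the fixed x, y, z axes, in that order (R = Rz(yaw) Ry(pitch) Rx(roll)).
In Python, from plant import get_state, capture, close_job gives the robot as it stands.
- The arm moves only by the tool apply_moves, never from a script. Its argument "targets" is a list of rows, each a list of 7 numbers: the opening, from 0 (shut) to 1 (fully open), then the shift along the tool's x, y, z normalised to -1 to 1, where 1 is 1000 mm, then the turn, a rotation vector about the tool's x, y, z normalised to -1 to 1, where 1 is 90 degrees. In form: [[claw, tx, ty, tz, ax, ay, az], ...]. A call has 1 to 20 rows; each row shifts and turns the commanded pose from where the row before left it, along the tool's axes as they then stand; what a row does not reach is not made up. A row lasts 1/12 s, in which the tool goes at most 41.7 mm and 7.16 degrees, less where a joint would pass 70% of its speed; a pose out of reach is approached as far as the arm can. A call with a number of a shift or a turn outside -1 to 1 is refused whole. A call with a gripper value outside its range is refused whole. The fingers move at their own pace and stop on an object; "newtons" is the grip in N (left out, the last holds). Time passes only in rows, so rows that do not move let the fingers close. It gives the time, the measured TCP pose, the force, the opening and the grip force at its end, in the units of the state.
- get_state(): the state, without advancing time (a new reading comes with each control period).
- capture(name): name is "scene" or "top" or "wrist"; returns a dict with "frame" (480x640x3 uint8, red, green, blue), "range_z" (480x640 float32, m along the optical axis (not along the pixel's ray), 0 where there is no reading), "camera_matrix" (3x3 intrinsics, pixels), "T" (4x4, takes a point from camera to world coordinates). Camera axes: x right, y down, z forward; pixel columns grow to the right and rows downward; lengths in m; the calibration is good to about 2 mm. A picture is of the moment at which its call begins.
- close_job(): hands the job in; it is judged then, once.
The state is a dict: "time_s": time; "joints": joint angles; "qd": joint speeds; "joint_torque": joint torques, N m; "tcp_pos": TCP position; "eef_rot": TCP orientation; "contact_force": force on the tool from outside, world axes, zero at the start; "moment": the same for the moment, N m; "gripper_width": finger opening in m; "gripper_force": force on a finger pad.
Only numpy, scipy, OpenCV 4.12 (cv2) and the standard library are available. Lean on these libraries where they do the work, as an engineer would, in place of code of your own. Each camera call takes 0.05 s, during which the arm holds its last target. There are 200 camera calls.

## Working session

There is one attempt and no reset: what is moved stays moved. The work goes in short steps, Python scripts to look and compute and a tool call to move; the robot and the scene stay as the last step left them, time stands still between calls to the robot, and variables do not carry over. Pictures are saved under pics/ and viewed, at most 10 in all, crops included, and the job is handed in when it is done.

Besides the shell and the picture viewer there is one more tool, called after "Emit:" by a JSON object that holds its "name" and its "arguments". apply_moves: Moves the arm, as the interface text tells. Scaled input: -1 to 1 covers 1000 mm each way for a shift and 90 degrees each way for a turn. Its arguments: {"type":"object","properties":{"targets":{"type":"array","items":{"type":"array","items":{"type":"number"}}},"newtons":{"type":"number"}},"required":["targets"]}

```bash
mkdir -p pics; cat > h.py <<'E'
import numpy as np,cv2
from plant import get_state,capture
def P(c,u,v,z=None):
    K,T=c["camera_matrix"],c["T"]
    r=np.linalg.inv(K)@[u,v,1]
    if z is None:
        d=c["range_z"][int(v),int(u)]; return (T@np.r_[r*d,1])[:3]
    w=T[:3,:3]@r; o=T[:3,3]; return o+w*(z-o[2])/w[2]
E
python3 - <<'E'
from h import *
import pickle
print(get_state())
for n in("scene","top"):
    c=capture(n); pickle.dump(c,open(n+".pkl","wb")); cv2.imwrite(f"pics/{n}0.png",c["frame"][:,:,::-1]); print(n,c["T"].round(3).tolist(),c["camera_matrix"][0,0])
E
```

```text
{'time_s': 0.0, 'joints': array([ 8.65220065e+01,  2.05895578e+01,  6.33443488e-01, -1.99827912e-02,
       -7.01365241e+01, -1.65049552e+01]), 'qd': array([ 0.00680749,  0.02989117, -0.00476843,  0.01215631,  0.00070789,
        0.07197893]), 'joint_torque': array([ 1.34705337e-03, -5.82720566e+01,  2.93057781e+01,  6.99706122e+00,
        7.29577179e-03, -1.50381425e-04]), 'tcp_pos': array([0.23056284, 0.6339052 , 0.24464178]), 'eef_rot': array([ 1.79905841e+02, -8.30976332e-03, -1.99897468e+01]), 'contact_force': array([-0.04736814,  0.03132262, -0.38939315]), 'moment': array([ 0.03297741, -0.01393925, -0.00202016]), 'gripper_force': 0.0, 'gripper_width': 0.08737589055151167}
scene [[0.786, 0.533, -0.313, 0.809], [0.618, -0.669, 0.413, -0.368], [0.011, -0.518, -0.856, 0.909], [0.0, 0.0, 0.0, 1.0]] 444.8504994971233
top [[0.044, -0.976, 0.211, 0.257], [-0.999, -0.043, 0.006, 0.026], [0.003, -0.211, -0.977, 1.155], [0.0, 0.0, 0.0, 1.0]] 491.8929489571292
```

View pics/scene0.png

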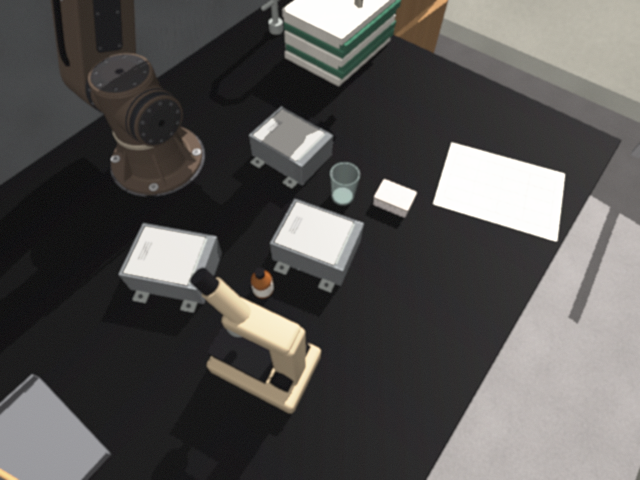

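View pics/top0.png

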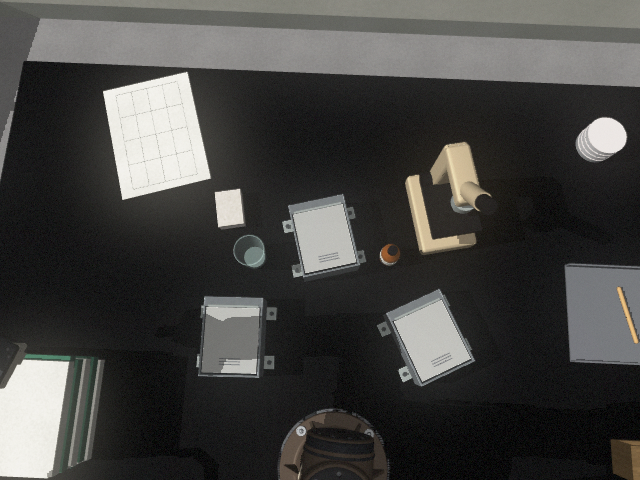

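The scene shows three look-alike boxes. In the top view they are A (323,237), B (430,338) and C (232,337), and the robot base is at (333,450). A is the farthest, with its ribs at about (328,257) on the robot side. The beaker (250,251), bottle (389,254), slide case (230,208) and microscope (445,200) stand around it. I'll crop A closely and measure it.

```bash
python3 - <<'E'
from h import *
import pickle
c=pickle.load(open("top.pkl","rb"))
for n,u,v in(("A",323,237),("B",430,338),("C",232,337),("ribs",328,257),("beaker",250,251),("bottle",389,252),("case",230,208)): 
    p=P(c,u,v); print(n,p.round(4),np.hypot(p[0],p[1]).round(3))
im=c["frame"][175:295,260:400,::-1]
cv2.imwrite("pics/cropA.png",cv2.resize(im,None,fx=5,fy=5,interpolation=cv2.INTER_CUBIC))
# points at rim/cover height
vv,uu=np.mgrid[170:300,260:400]
K,T=c["camera_matrix"],c["T"]
d=c["range_z"][170:300,260:400]
X=np.stack([(uu-K[0,2])/K[0,0]*d,(vv-K[1,2])/K[1,1]*d,d],-1)@T[:3,:3].T+T[:3,3]
m=(X[...,2]>.066)&(X[...,2]<.085)
n,l,s,_=cv2.connectedComponentsWithStats(m.astype(np.uint8)); i=1+np.argmax(s[1:,4])
Q=X[l==i]; print(len(Q),np.median(Q[:,2]),cv2.minAreaRect(Q[:,:2].astype(np.float32)),Q.mean(0))
E
```

```text
A [0.4972 0.0452 0.076 ] 0.499
B [ 0.2848 -0.1949  0.0772] 0.345
C [0.2684 0.231  0.0736] 0.354
ribs [0.4524 0.032  0.074 ] 0.454
beaker [0.4717 0.2188 0.0024] 0.52
bottle [ 0.4666 -0.1019  0.0905] 0.478
case [0.5675 0.2691 0.0319] 0.628
4132 0.07493427215791082 ((0.503186821937561, 0.045186761766672134), (0.17076317965984344, 0.13005802035331726), 14.90418815612793) [0.50246397 0.04490789 0.07494009]
```

View pics/cropA.png

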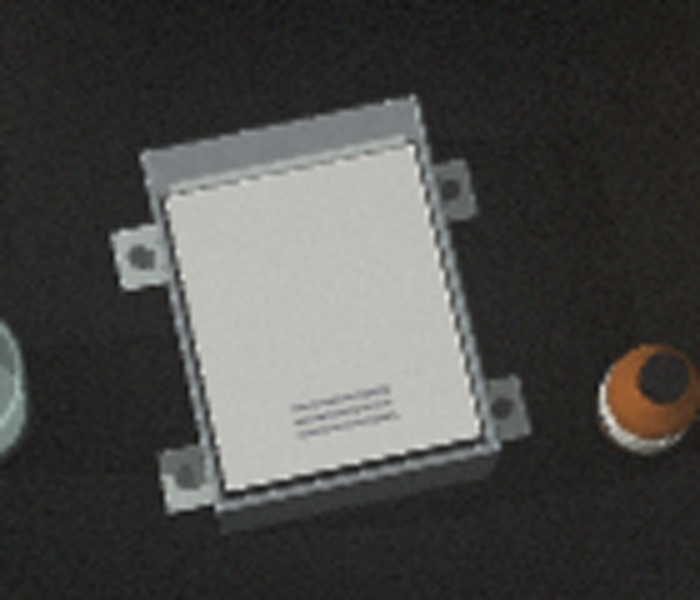

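Box A is the target. The rectangle fit puts its centre at (0.503, 0.045), yaw 14.9°, and the ribs match the predicted press point (0.452, 0.032). In the crop they are at about (345,412), at the robot end. I'll turn the tool so its x runs along the box's x, close the jaws, then travel over.

Emit:
{"name": "apply_moves", "arguments": {"targets": [[0,0,0,0,0,0,-0.0776],[0,0,0,0,0,0,-0.0776],[0,0,0,0,0,0,-0.0776],[0,0,0,0,0,0,-0.0776],[0,0,0,0,0,0,-0.0776],[0,0,0,0,0,0,0],[0,0,0,0,0,0,0]]}}

```text
time_s: 0.68
tcp_pos: [0.2307, 0.6342, 0.2452]
eef_rot: [180.0, 0.0, 14.7]
contact_force: [0.2, -0.5, 0.6]
gripper_width: 0.0464
gripper_force: 0.0
```

Emit:
{"name": "apply_moves", "arguments": {"targets": [[0,0.003,0.032,0,0,0,0],[0,0.003,0.032,0,0,0,0],[0,0.003,0.032,0,0,0,0],[0,0.003,0.032,0,0,0,0],[0,0.003,0.032,0,0,0,0],[0,0.003,0.032,0,0,0,0],[0,0.003,0.032,0,0,0,0],[0,0.003,0.032,0,0,0,0],[0,0.003,0.032,0,0,0,0],[0,0.003,0.032,0,0,0,0],[0,0.003,0.032,0,0,0,0],[0,0.003,0.032,0,0,0,0],[0,0.003,0.032,0,0,0,0],[0,0.003,0.032,0,0,0,0],[0,0.003,0.032,0,0,0,0],[0,0.003,0.032,0,0,0,0],[0,0.003,0.032,0,0,0,0],[0,0.003,0.032,0,0,0,0],[0,0.003,0.032,0,0,0,0],[0,0.003,0.032,0,0,0,0]]}}

```text
time_s: 2.35
tcp_pos: [0.4538, 0.0298, 0.2458]
eef_rot: [-180.0, -0.0, 14.7]
contact_force: [0.9, 0.1, -0.0]
gripper_width: 0.0004
gripper_force: 0.0
```

Emit:
{"name": "apply_moves", "arguments": {"targets": [[0,0,0,0,0,0,0],[0,0,0,0,0,0,0],[0,0,0,0,0,0,0]]}}

```text
time_s: 2.6
tcp_pos: [0.4535, 0.0312, 0.2455]
eef_rot: [-180.0, 0.0, 14.7]
contact_force: [0.2, -0.1, 0.0]
gripper_width: 0.0004
gripper_force: 0.0
```

Emit:
{"name": "apply_moves", "arguments": {"targets": [[0,-0.002,0,0.028,0,0,0],[0,0,0,0.028,0,0,0],[0,0,0,0.028,0,0,0],[0,0,0,0.028,0,0,0],[0,0,0,0.028,0,0,0],[0,0,0,0,0,0,0],[0,0,0,0,0,0,0]]}}

```text
time_s: 3.18
tcp_pos: [0.4509, 0.0314, 0.1051]
eef_rot: [179.9, 0.2, 15.0]
contact_force: [0.1, -0.1, 0.7]
gripper_width: 0.0003
gripper_force: 0.0
```

Emit:
{"name": "apply_moves", "arguments": {"targets": [[0,0,0,0.004,0,0,0],[0,0,0,0.004,0,0,0],[0,0,0,0.003,0,0,0],[0,0,0,0.002,0,0,0],[0,0,0,0.002,0,0,0],[0,0,0,0,0,0,0],[0,0,0,0,0,0,0]]}}

```text
time_s: 3.77
tcp_pos: [0.452, 0.031, 0.0908]
eef_rot: [-180.0, -0.0, 14.9]
contact_force: [1.1, 0.9, 1.4]
gripper_width: 0.0008
gripper_force: 0.6
```

Emit:
{"name": "apply_moves", "arguments": {"targets": [[0,0,0,0.0015,0,0,0],[0,0,0,0.0015,0,0,0],[0,0,0,0.001,0,0,0],[0,0,0,0,0,0,0],[0,0,0,0,0,0,0]]}}

```text
time_s: 4.18
tcp_pos: [0.4522, 0.031, 0.0873]
eef_rot: [180.0, -0.1, 15.0]
contact_force: [-2.6, 0.3, 11.1]
gripper_width: 0.0003
gripper_force: 5.7
```

Emit:
{"name": "apply_moves", "arguments": {"targets": [[0,0,0,0.001,0,0,0],[0,0,0,0,0,0,0],[0,0,0,-0.02,0,0,0],[0,-0.004,0,-0.04,0,0,0],[0,-0.006,0,-0.04,0,0,0],[0,-0.006,0,-0.04,0,0,0],[0,-0.006,0,-0.04,0,0,0],[0,0,0,-0.02,0,0,0],[0,0,0,0,0,0,0],[0,0,0,0,0,0,0],[0,0,0,0,0,0,0],[0,0,0,0,0,0,0],[0,0,0,0,0,0,0],[0,0,0,0,0,0,0],[0,0,0,0,0,0,0],[0,0,0,0,0,0,0],[0,0,0,0,0,0,0],[0,0,0,0,0,0,0],[0,0,0,0,0,0,0],[0,0,0,0,0,0,0]]}}

```text
time_s: 5.85
tcp_pos: [0.4304, 0.0252, 0.2856]
eef_rot: [180.0, 0.0, 14.9]
contact_force: [-0.6, 0.1, 1.0]
gripper_width: 0.0006
gripper_force: 0.0
```

```bash
python3 - <<'E'
from h import *
c=capture("scene"); cv2.imwrite("pics/s1.png",c["frame"][100:400,180:480,::-1].repeat(2,0).repeat(2,1))
p=get_state()["tcp_pos"]; C=np.array([.5032,.0452]); a=np.radians(14.9); u=np.array([np.cos(a),np.sin(a)]); v=np.array([-u[1],u[0]])
d=C-18e-3*u-p[:2]; print(p,"to button tool x,y:",d@u,-d@v, "z to contact:",p[2]-.061-.019)
E
```

```text
[0.4304512  0.02525451 0.28560485] to button tool x,y: 0.05743134401678555 -0.000568745768630835 z to contact: 0.20560485428143896
```

View pics/s1.png

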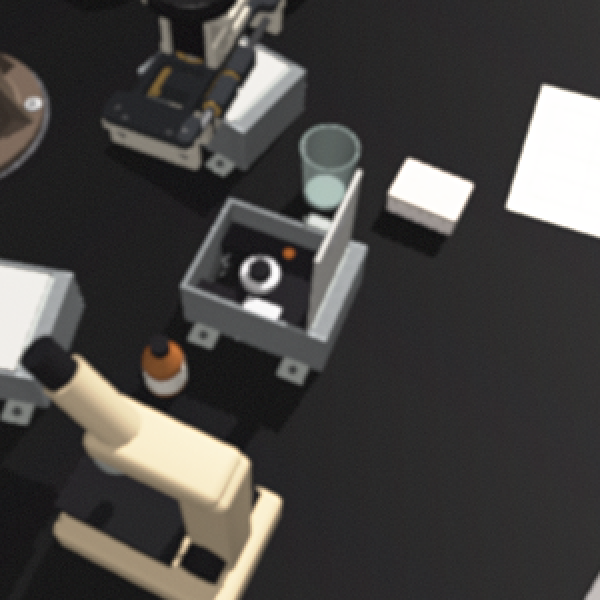

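The cover stands open, with its plate at crop (335,240), and the button sits in its ring at (260,272). Before lowering, I'll check from depth how far the gripper body reaches towards the cover.

```bash
python3 - <<'E'
from h import *
p=get_state()["tcp_pos"]; a=np.radians(14.9); u=np.array([np.cos(a),np.sin(a)]); v=np.array([-u[1],u[0]])
vv,uu=np.mgrid[0:480,0:640]
def cloud(n):
    c=capture(n);K,T,d=c["camera_matrix"],c["T"],c["range_z"]
    X=np.stack([(uu-K[0,2])/K[0,0]*d,(vv-K[1,2])/K[1,1]*d,d],-1)@T[:3,:3].T+T[:3,3]
    return X[d>0]
X=np.r_[cloud("scene"),cloud("top")]; D=X[:,:2]-p[:2]; x=D@u; y=-D@v; z=X[:,2]-p[2]
for lo in np.arange(-.02,.26,.04):
    m=(abs(x)<.2)&(abs(y)<.2)&(z>=lo)&(z<lo+.04)
    if m.sum()>20: print(round(lo,2),m.sum(),np.percentile(x[m],[1,99]).round(3),np.percentile(y[m],[1,99]).round(3))
# cover plane
C=np.array([.5032,.0452]); E=X[:,:2]-C; ex=E@u; ey=E@v
m=(abs(ey)<.055)&(ex>.03)&(ex<.12)&(X[:,2]>.1)&(X[:,2]<.23)
for z0 in np.arange(.1,.23,.02):
    k=m&(abs(X[:,2]-z0)<.01); print("cover z",z0.round(2),k.sum(),np.percentile(ex[k],[2,50,98]).round(3) if k.any() else "")
E
```

```text
-0.02 73 [0.004 0.012] [-0.011  0.018]
0.02 499 [-0.038  0.039] [-0.083  0.09 ]
0.06 4797 [-0.038  0.039] [-0.093  0.097]
0.1 479 [-0.038  0.039] [-0.041  0.018]
0.14 1044 [-0.044  0.045] [-0.049  0.046]
0.18 1702 [-0.045  0.046] [-0.034  0.047]
0.22 1962 [-0.045  0.046] [-0.028  0.047]
0.26 2044 [-0.045  0.047] [-0.021  0.048]
cover z 0.1 24 [0.066 0.066 0.067]
cover z 0.12 41 [0.061 0.067 0.068]
cover z 0.14 43 [0.062 0.068 0.069]
cover z 0.16 50 [0.065 0.069 0.07 ]
cover z 0.18 128 [0.04  0.058 0.072]
cover z 0.2 142 [0.04  0.071 0.072]
cover z 0.22 35 [0.069 0.071 0.073]
```

Emit:
{"name": "apply_moves", "arguments": {"targets": [[0,0.0285,0,0,0,0,0],[0,0.0285,-0.0005,0,0,0,0],[0,0,0,0.03,0,0,0],[0,0,0,0.03,0,0,0],[0,0,0,0.03,0,0,0],[0,0,0,0.03,0,0,0],[0,0,0,0.03,0,0,0],[0,0,0,0.03,0,0,0],[0,0,0,0.012,0,0,0],[0,0,0,0,0,0,0],[0,0,0,0,0,0,0]]}}

```text
time_s: 6.92
tcp_pos: [0.4854, 0.0403, 0.0934]
eef_rot: [180.0, 0.1, 15.0]
contact_force: [0.5, -0.3, 0.6]
gripper_width: 0.0002
gripper_force: 0.0
```

Emit:
{"name": "apply_moves", "arguments": {"targets": [[0,0,0,0.005,0,0,0],[0,0,0,0.004,0,0,0],[0,0,0,0.004,0,0,0],[0,0,0,0.003,0,0,0],[0,0,0,0.002,0,0,0],[0,0,0,0,0,0,0],[0,0,0,0,0,0,0]]}}

```text
time_s: 7.5
tcp_pos: [0.4859, 0.0407, 0.0759]
eef_rot: [-180.0, -0.1, 14.9]
contact_force: [1.0, 0.4, 3.1]
gripper_width: 0.0008
gripper_force: 1.6
```

Emit:
{"name": "apply_moves", "arguments": {"targets": [[0,0,0,0.002,0,0,0],[0,0,0,0.0015,0,0,0],[0,0,0,0.001,0,0,0],[0,0,0,0,0,0,0],[0,0,0,0,0,0,0]]}}

```text
time_s: 7.92
tcp_pos: [0.4861, 0.0407, 0.0729]
eef_rot: [180.0, -0.1, 15.0]
contact_force: [-6.4, 2.2, 24.4]
gripper_width: 0.0004
gripper_force: 12.1
```

Emit:
{"name": "apply_moves", "arguments": {"targets": [[0,0,0,-0.02,0,0,0],[0,0,0,-0.039,0,0,0],[0,0,0,-0.039,0,0,0],[0,0,0,-0.039,0,0,0],[0,0,0,-0.039,0,0,0],[0,0,0,-0.039,0,0,0],[0,0,0,0,0,0,0],[0,0.03,0,0,0,0,0],[0,0.03,0,0,0,0,0],[0,0.03,0,0,0,0,0],[0,0.03,0,0,0,0,0],[0,0.025,0,0,0,0,0],[0,0,0,0,0,0,0],[0,0,0,0.03,0,0,0],[0,0,0,0.03,0,0,0],[0,0,0,0.03,0,0,0],[0,0,0,0,0,0,0],[0,0,0,0,0,0,0],[0,0,0,0,0,0,0]]}}

```text
time_s: 9.5
tcp_pos: [0.6262, 0.0778, 0.1976]
eef_rot: [180.0, -0.1, 15.0]
contact_force: [-0.0, -0.1, 0.5]
gripper_width: 0.0002
gripper_force: 0.0
```

```bash
python3 - <<'E'
from h import *
c=capture("scene"); cv2.imwrite("pics/s2.png",c["frame"][100:400,180:480,::-1].repeat(2,0).repeat(2,1))
p=get_state()["tcp_pos"]; C=np.array([.5032,.0452]); a=np.radians(14.9); u=np.array([np.cos(a),np.sin(a)]); v=np.array([-u[1],u[0]])
d=p[:2]-C; print(p,"rel hinge u, v:",d@u-.062,d@v,"tip z rel hinge",p[2]-.019-.072)
# planned TCP arc, relative to hinge (u,z), r falling/rising to 115
for th in np.arange(1.7,-.07,-.1):
    r=.105+.010*min(1,(1.7-th)/1.0); print(round(th,2),(-r*np.cos(th)+.003*np.sin(th)+.0095).round(4),(r*np.sin(th)+.003*np.cos(th)+.091).round(4))
E
```

```text
[0.62655759 0.07798054 0.19825739] rel hinge u, v: 0.06563877195997525 -4.095315486581097e-05 tip z rel hinge 0.10725738642213455
1.7 0.026 0.1947
1.6 0.0156 0.1969
1.5 0.0049 0.1979
1.4 -0.0059 0.1979
1.3 -0.0168 0.1968
1.2 -0.0276 0.1946
1.1 -0.0382 0.1913
1.0 -0.0485 0.1869
0.9 -0.0584 0.1814
0.8 -0.0678 0.1749
0.7 -0.0765 0.1674
0.6 -0.0837 0.1584
0.5 -0.09 0.1488
0.4 -0.0953 0.1385
0.3 -0.0995 0.1279
0.2 -0.1026 0.1168
0.1 -0.1046 0.1055
-0.0 -0.1055 0.094
```

View pics/s2.png

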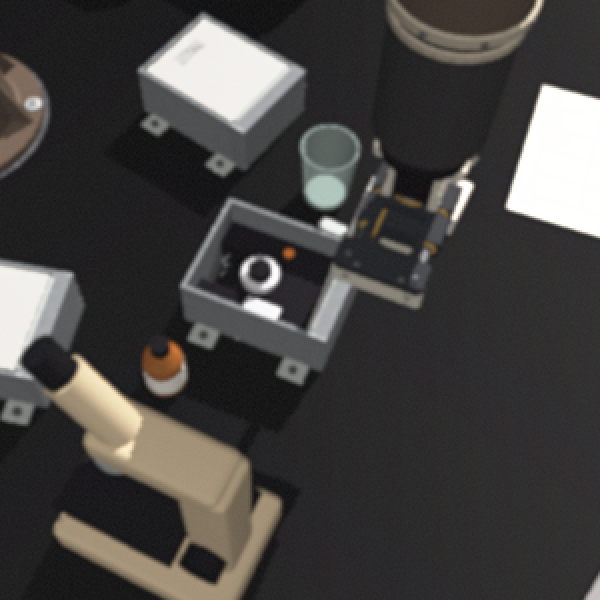

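Emit:
{"name": "apply_moves", "arguments": {"targets": [[0,-0.01,0,0.0035,0,0,0],[0,-0.01,0,0,0,0,0],[0,-0.01,0,0,0,0,0],[0,-0.01,0,0,0,0,0],[0,-0.0104,0,-0.0022,0,0,0],[0,-0.0107,0,-0.001,0,0,0],[0,-0.0108,0,0,0,0,0],[0,-0.0109,0,0.0011,0,0,0],[0,-0.0108,0,0.0022,0,0,0],[0,-0.0106,0,0.0033,0,0,0],[0,-0.0103,0,0.0044,0,0,0],[0,0,0,0,0,0,0]]}}

```text
time_s: 10.55
tcp_pos: [0.5123, 0.0475, 0.1842]
eef_rot: [-180.0, 0.1, 14.9]
contact_force: [-0.2, 0.6, -0.3]
gripper_width: 0.0002
gripper_force: 0.2
```

```bash
python3 - <<'E'
from h import *
c=capture("scene"); cv2.imwrite("pics/s3.png",c["frame"][100:400,180:480,::-1].repeat(2,0).repeat(2,1))
p=get_state()["tcp_pos"]; C=np.array([.5032,.0452]); a=np.radians(14.9); u=np.array([np.cos(a),np.sin(a)]); v=np.array([-u[1],u[0]])
d=p[:2]-C; print(p,"rel hinge u, v:",d@u-.062,d@v,get_state()["contact_force"])
E
```

```text
[0.51356907 0.04785872 0.18479417] rel hinge u, v: -0.05129593821576695 -9.69073569882465e-05 [0.84980243 0.10926702 0.7301722 ]
```

View pics/s3.png

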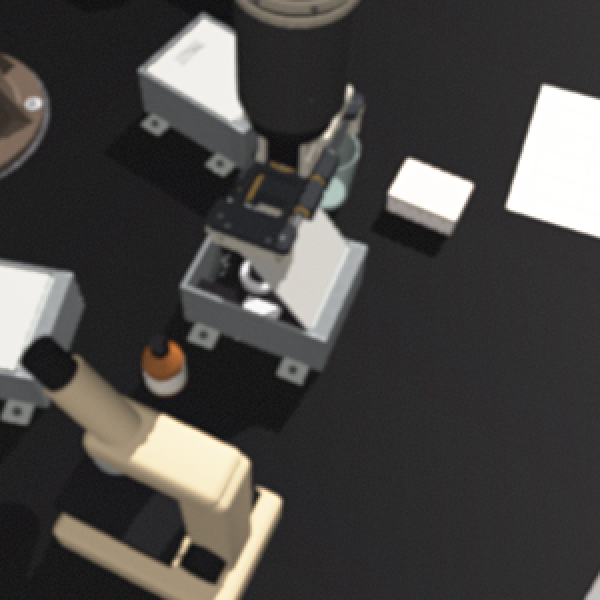

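The cover is following the fingertips on its outer face, tilted about 1 rad (crop (310,270)). I'll continue the arc.

Emit:
{"name": "apply_moves", "arguments": {"targets": [[0,-0.0075,0,0.0035,0,0,0],[0,-0.0094,0,0.0065,0,0,0],[0,-0.0087,0,0.0075,0,0,0],[0,-0.0085,0,0.009,0,0,0],[0,-0.0075,0,0.0096,0,0,0],[0,-0.0065,0,0.0103,0,0,0],[0,-0.0055,0,0.0106,0,0,0],[0,-0.004,0,0.0111,0,0,0],[0,-0.003,0,0.0113,0,0,0],[0,0,0,0,0,0,0],[0,0,0,0,0,0,0]]}}

```text
time_s: 11.52
tcp_pos: [0.4558, 0.0324, 0.1051]
eef_rot: [180.0, 0.1, 14.9]
contact_force: [-0.7, -1.0, 0.5]
gripper_width: 0.0002
gripper_force: 0.5
```

```bash
python3 - <<'E'
from h import *
s=get_state();p=s["tcp_pos"]; C=np.array([.5032,.0452]); a=np.radians(14.9); u=np.array([np.cos(a),np.sin(a)]); v=np.array([-u[1],u[0]])
d=p[:2]-C; print(p,"rel hinge u, v:",d@u-.062,d@v,s["contact_force"])
E
```

```text
[0.45580807 0.03236618 0.10511736] rel hinge u, v: -0.11109842751894787 -0.0002162743702615686 [-0.70817135 -0.96601921  0.52179749]
```

Now the final press to the stop (TCP z ≈ 0.087).

Emit:
{"name": "apply_moves", "arguments": {"targets": [[0,-0.002,0,0.004,0,0,0],[0,-0.002,0,0.004,0,0,0],[0,0,0,0.003,0,0,0],[0,0,0,0.002,0,0,0],[0,0,0,0.002,0,0,0],[0,0,0,0.002,0,0,0],[0,0,0,0.0015,0,0,0],[0,0,0,0,0,0,0],[0,0,0,0,0,0,0]]}}

```text
time_s: 12.27
tcp_pos: [0.4527, 0.0317, 0.0874]
eef_rot: [180.0, -0.0, 15.0]
contact_force: [-2.4, 0.9, 9.8]
gripper_width: 0.0002
gripper_force: 4.8
```

Emit:
{"name": "apply_moves", "arguments": {"targets": [[0,0,0,0.0015,0,0,0],[0,0,0,0,0,0,0],[0,0,0,0,0,0,0]]}}

```text
time_s: 12.52
tcp_pos: [0.4527, 0.0317, 0.087]
eef_rot: [180.0, -0.0, 15.0]
contact_force: [-8.9, 1.7, 25.4]
gripper_width: 0.0006
gripper_force: 12.9
```

Emit:
{"name": "apply_moves", "arguments": {"targets": [[0,0,0,-0.02,0,0,0],[0,-0.004,0,-0.04,0,0,0],[0,-0.006,0,-0.04,0,0,0],[0,-0.006,0,-0.04,0,0,0],[0,-0.006,0,-0.04,0,0,0],[0,0,0,-0.02,0,0,0],[0,0,0,0,0,0,0],[0,0,0,0,0,0,0],[0,0,0,0,0,0,0],[0,0,0,0,0,0,0],[0,0,0,0,0,0,0],[0,0,0,0,0,0,0],[0,0,0,0,0,0,0],[0,0,0,0,0,0,0],[0,0,0,0,0,0,0],[0,0,0,0,0,0,0]]}}

```text
time_s: 13.85
tcp_pos: [0.4312, 0.0259, 0.2853]
eef_rot: [180.0, 0.0, 14.9]
contact_force: [-0.2, -0.3, -0.1]
gripper_width: 0.0006
gripper_force: 0.0
```

```bash
python3 - <<'E'
from h import *
c=capture("scene"); cv2.imwrite("pics/s4.png",c["frame"][100:400,180:480,::-1].repeat(2,0).repeat(2,1))
print(get_state()["contact_force"])
E
```

```text
[-0.60119995 -0.48101942  0.01638759]
```

View pics/s4.png

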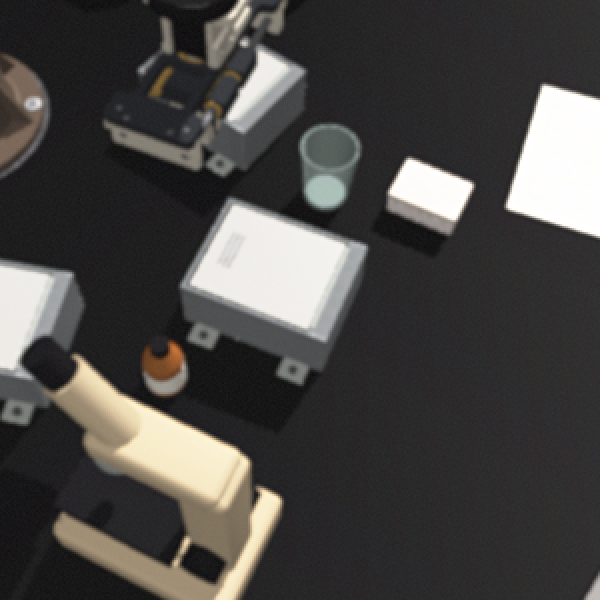

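The cover is shut flush (ribs at crop (232,250)), the beaker, slide case, bottle and microscope haven't moved, and the arm is clear.

```bash
python3 -c "
from plant import close_job
print(close_job())"
```

```text
the job is handed in; nothing more can be done
None
```

The cover popped open, I pressed the button to its stop and let it spring back, and I pressed the cover down until it latched flush; the microscope, beaker, slide case and bottle look unmoved, and the job is handed in (about 14 s robot time, no verdict returned).

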